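Press in and pull-test a push-fit stop plug

TASK

Take the stop plug with the flat grip tab and grooved stem out of the wooden rack and press it straight into the upright push-fit port of the pipe tee until it snaps in and its flange is fully home on the rim, pressing with no more than 60 N. Then tug it straight up with a steady 15 N, give or take 4 N, for some two seconds to prove that it is retained (never above 23 N), let it back down until the flange is fully home again, and let go. Leave the other things where they are.

Things in the scene. Friction and masses are not known exactly. Their poses are not given: they have to be found in the camera images.
- plug: Stop plug to use: white plastic, 40 g, 91 mm tall. Origin: centre of its underside, z up its axis. Nose 10 mm across at z 0, widening to 20 at z 6; 20 mm round to z 12; groove (neck 10 mm) z 12 to 35; 20 mm round stem to z 45; round flange 34 mm across z 45 to 49; above it a flat grip tab. Stands in one of the rack's two holes (which one varies). Its yaw in the port does not matter.
- plug_tab (a point): Centre of the plug's grip tab, 73 mm above its underside: the tab is 26 mm along x, 12 mm thick along y, and spans 24 mm below to 18 mm above this point.
- smooth_plug: The other plug in the rack, not to be used: white, smooth 20 mm stem without groove, 34 mm flange, round 28 mm knob on top, 68 mm tall. Origin: centre of its underside.
- rack: Fixed wooden block 60 x 160 x 20 mm (x, y, z), two holes 25 mm across and 12 mm deep, 50 mm either side of its centre along its y. Origin: centre of its underside, on the bench.
- fitting: Fixed pipe tee on a plywood board 110 x 170 mm: a white pipe 42 mm across lying along its y (190 mm long) and an upright grey push-fit port 54 mm across, its rim 115 mm above the bench. Two sprung steel jaws, 16 to 29 mm below the rim, are forced open by the nose (5 to 15 N over some 10 mm) and snap into the groove; past them the plug cannot be pulled out. Origin: centre of the underside.
- port (a point): Centre of the port's open mouth, at rim height (115 mm above the bench). The bore is vertical, 23 mm across, 51 mm deep. Fully home, the flange lies on the rim and stops hard: the plug's origin is then 45 mm below this point.
- collet (a joint): Inner collet carrying the jaws, metres, 0 at rest (noisy). It slides up against a spring of 9 N/mm when the latched plug is pulled (15 N lifts it about 1.5 mm). Before it bites, the pull takes up a free play of 1 to 14 mm that differs from start to start and cannot be seen, only felt.
- jar: Bystander: jar 68 mm across, 100 mm tall; origin centre of underside.
- tumbler: Bystander: steel tumbler 76 mm across, 130 mm tall; origin centre of underside.
- screwdriver: Bystander: screwdriver lying on the bench.
- coupling: Bystander: short white pipe piece, 42 mm across, 45 mm tall, standing; origin centre of underside.
- offcut: Bystander: white pipe offcut, 48 mm across, 90 mm tall, standing; origin centre of underside.
- hammer: Bystander: hammer lying on the bench.
- wrench: Bystander: wrench lying on the bench.
- screw_tray: Bystander: black divided tray 100 x 150 x 40 mm; origin centre of underside.
Things that resemble listed ones, but are neither listed nor needed, are in the scene too. Leave any green or yellow look-alike of the fitting alone. What is shaped like the plug but yellow is not meant.

How it is judged:
On the way, in this order (a step that is already met when the one before it is completed fails the run):
1. the plug is pressed fully home in the port (flange within 1.5 mm of the rim) (horizontal distance between plug and port below 0.004 m and angle between plug's own z axis and vertical below 0.1 rad and z of plug in the frame of port below -0.0435 m), for 0.1 s.
2. the latched plug is tugged upward with about 11 to 19 N (collet drawn up 1.05 to 1.95 mm), held for 1.5 s (horizontal distance between plug and port below 0.004 m and angle between plug's own z axis and vertical below 0.1 rad and value of joint collet between 0.00105 and 0.00195 m), for 1.5 s.
At the end, for the whole second after the job is handed in: The grooved plug stands in the port within 4 mm of its axis and 0.1 rad of upright, its flange within 2 mm of the rim, at rest and released, the collet back down (horizontal distance between plug and port below 0.004 m and angle between plug's own z axis and vertical below 0.1 rad and z of plug in the frame of port below -0.043 m and linear speed of plug below 0.02 m/s and value of joint collet below 0.0008 m); the robot touches nothing.
It fails at once if the plug is tugged with more than about 23 N (collet drawn up more than 2.4 mm) (value of joint collet above 0.0024 m).
It fails at once if the plug is pressed onto the tee with more than 60 N (contact force between plug and fitting above 60 N).
It fails at once if the robot bears on the tee itself with more than 25 N (contact force between any of the fingers, the arm and fitting above 25 N).
It fails at once if another thing on the bench is shifted by more than 30 mm (distance of any of smooth_plug, jar, tumbler, screwdriver, coupling, offcut, hammer, wrench, screw_tray from where it was at the start of the episode above 0.03 m).
It also fails if it takes over 72 s, if anything falls off the work surface, if the arm or the gripper's body presses on something with over 40 N, if the wrist force passes 120 N, or if a joint passes its speed limit or range.

ROBOT

A 7-joint arm with a two-finger parallel gripper is mounted at the origin on the work surface. World frame = base frame: x ahead of the robot, y to its left, z up, the work surface at z = 0. Lengths are in m, angles in rad, forces in N, time in s.
With the tool pointing down it reaches from about 0.4 to 0.9 m from the base axis. Payload 5.5 kg.
Tool frame: the origin (TCP) lies on the centre line of the jaws, within the pads' length; the fingertips stand 8 mm ahead of it and the grasp point (between the pads) lies 11 mm behind it (finger_overhang is the distance from the TCP to the fingertips, in m); z points along the fingers, y is the line along which they close (so a half turn about z gives the same grasp; the last joint's range is limited). The gripper opens to 92 mm and grips with 3 to 60 N. Pads are 19 mm wide; open, the fingers measure 130 mm over their backs; the gripper's body (75 mm by 190 mm) begins 47 mm behind the grasp point.
Start: joints at [-0.98, 0.501, -0.427, 1.55, 0.221, 1.138, -0.21], TCP at [0.209, 0.615, 0.235] pointing down, gripper open.
Joint ranges: [-2.88, 2.88], [-0.31, 2.03], [-1.54, 1.56], [0.2, 2.42], [-1.41, 4.55], [0.19, 2.02], [-2.57, 2.57]. Speed limits (rad/s): [2.57, 2.57, 3.14, 3.14, 3.14, 3.14, 3.14].

INTERFACE

Orientations are given as a rotation vector (axis times angle).
In Python, from plant import read_state, camera, close_job, finger_overhang gives the robot as it stands.
- The arm moves only by the shell command python3 -m handwheel 'ROWS' [OPENING]. ROWS is JSON, a list of rows, each an object of numbers: "dx", "dy", "dz": the shift along the tool's x, y, z in mm; "rx", "ry", "rz": the turn, a rotation vector about the tool's x, y, z in rad. In form: [{"dx": .., "dy": .., "dz": .., "rx": .., "ry": .., "rz": ..}, ...]. A call has 1 to 12 rows; each row is the pose to reach, as a shift and turn from the pose commanded when the call began, along the tool's axes at that moment; what a row does not reach only later rows make up. A row lasts 1/8 s, in which the tool goes at most 62.5 mm and 10.7 degrees, less where a joint would pass 70% of its speed; a pose out of reach is approached as far as the arm can. A call with a gripper value outside its range is refused whole. OPENING is the closure, from -1 (fully open) to 1 (shut), so that 0 is half open, set as the call begins (- or left out, the last holds). The fingers move at their own pace and stop on an object; the grip force is fixed at half the most. Time passes only in rows, so rows that repeat a pose let the fingers close. It gives the time, the measured TCP pose, the force, the opening and the grip force at its end, in the units of the state.
- read_state(): the state, without advancing time (a new reading comes with each control period).
- camera(name): name is "side" or "top"; returns a dict with "pixels" (400x640x3 uint8, red, green, blue), "mtx" (3x3 intrinsics, pixels), "origin" and "rotation" of the camera in the world. Camera axes: x right, y up, looking along -z (the intrinsics and any distortion apply to the point x, -y, -z); pixel columns grow to the right and rows downward; lengths in m; the calibration is good to about 2 mm. A picture is of the moment at which its call begins. There is no depth.
- close_job(): hands the job in; it is judged then, once.
The state is a dict: "clock": time; "joints": joint angles; "joint_velocities": joint speeds; "effort": joint torques, N m; "tcp_pos": TCP position; "ee_rot": TCP orientation; "contact_force": force on the tool from outside, world axes, zero at the start; "wrist_torque": the same for the moment, N m; "opening": finger opening in m; "gripper_force": force on a finger pad.
Only numpy, scipy, OpenCV 4.12 (cv2) and the standard library are available. Lean on these libraries where they do the work, as an engineer would, in place of code of your own. Each camera call takes 0.05 s, during which the arm holds its last target. There are 200 camera calls.

## Working session

There is one attempt and no reset: what is moved stays moved. The work goes in short steps, Python scripts to look and compute and a shell command to move; the robot and the scene stay as the last step left them, time stands still between calls to the robot, and variables do not carry over. Pictures are saved under pics/ and viewed, at most 10 in all, crops included, and the job is handed in when it is done.

```bash
mkdir -p pics; cat > h.py <<'E'
import numpy as np, cv2
from plant import read_state, camera
def snap(n,f=None):
    c=camera(n)
    if f: cv2.imwrite('pics/'+f,c['pixels'][:,:,::-1])
    return c
def ray(c,u,v):
    p=np.linalg.inv(np.array(c['mtx']))@[u,v,1]
    R=np.array(c['rotation']); return np.array(c['origin']),R@np.array([p[0],-p[1],-p[2]])
def onz(c,u,v,z):
    o,d=ray(c,u,v); return o+d*(z-o[2])/d[2]
def proj(c,P):
    q=np.array(c['rotation']).T@(np.array(P)-np.array(c['origin'])); q=np.array(c['mtx'])@[q[0],-q[1],-q[2]]; return q[:2]/q[2]
E
python3 - <<'E'
from h import *
for n in('top','side'):
    c=snap(n,n+'1.png'); print(n,{k:np.round(v,3).tolist() for k,v in c.items() if k!='pixels'})
print(read_state())
E
```

```text
top {'mtx': [[510.333, 0.0, 314.433], [0.0, 510.333, 193.138], [0.0, 0.0, 1.0]], 'origin': [0.363, -0.017, 1.957], 'rotation': [0.066, -0.061, -1.552]}
side {'mtx': [[362.009, 0.0, 317.121], [0.0, 362.009, 201.218], [0.0, 0.0, 1.0]], 'origin': [0.451, 0.835, 0.582], 'rotation': [0.077, -1.559, -2.643]}
{'clock': 0.1, 'joints': array([-0.97977393,  0.50175799, -0.42682012,  1.55134669,  0.22077761,
        1.13830323, -0.21031713]), 'joint_velocities': array([-0.00032942, -0.00313271, -0.00171592, -0.00362452,  0.00023862,
        0.00200485,  0.00060613]), 'effort': array([-1.21632774e-02, -5.67870104e+01, -5.83830848e+00, -2.79914564e+01,
       -6.88340049e-02,  2.39936815e-02,  2.69355900e-05]), 'tcp_pos': array([0.20911095, 0.61478735, 0.23378021]), 'ee_rot': array([-5.12527028e-01, -3.09912335e+00,  2.71052601e-03]), 'contact_force': array([ 0.66606776, -0.52422943,  0.0242099 ]), 'wrist_torque': array([ 0.0056522 , -0.03362895,  0.02239497]), 'gripper_force': 0.0, 'opening': 0.09175066374129502}
```

View pics/top1.png

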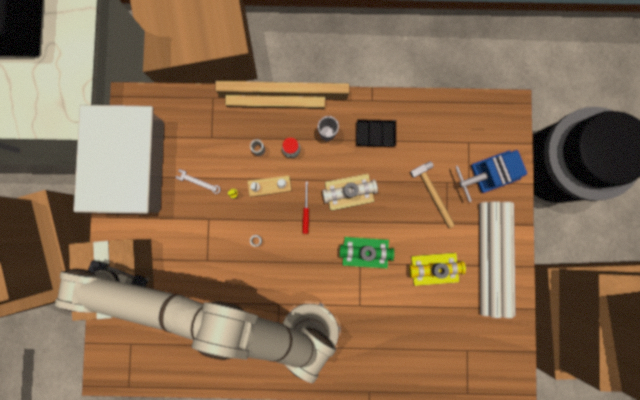

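View pics/side1.png

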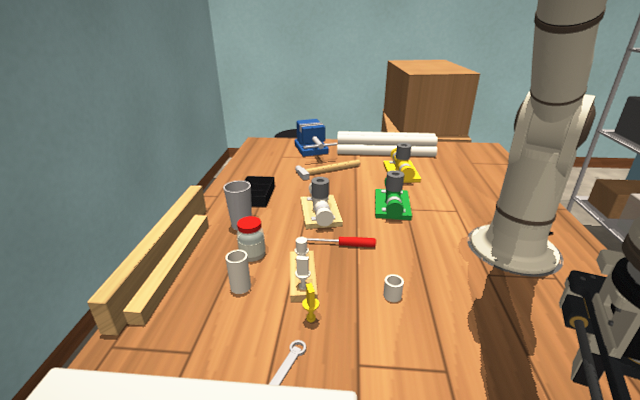

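The top view shows the rack at about (270,186) with two pale things on it, and the white tee with a grey port at (350,190). The green look-alike is at (367,253) and the yellow one at (437,269); a yellow plug stands at (233,194). In the side view the rack is at about (302,272) and the white tee's port at (320,185). Next I'll enlarge the rack and the port.

```bash
sed -i "s/R=np.array(c\['rotation'\]);/R=cv2.Rodrigues(np.array(c['rotation']))[0];/; s/q=np.array(c\['rotation'\]).T@/q=cv2.Rodrigues(np.array(c['rotation']))[0].T@/" h.py
python3 - <<'E'
from h import *
t=cv2.imread('pics/top1.png'); s=cv2.imread('pics/side1.png')
a=cv2.resize(t[160:220,240:390],None,fx=5,fy=5,interpolation=cv2.INTER_CUBIC)   # 750x300
b=cv2.resize(s[225:325,270:345],(225,300),interpolation=cv2.INTER_CUBIC) #3x
d=cv2.resize(s[165:235,290:350],(257,300),interpolation=cv2.INTER_CUBIC)
out=np.zeros((600,750,3),np.uint8); out[:300]=a; out[300:,:225]=b; out[300:,230:487]=d
cv2.imwrite('pics/crop1.png',out)
T,S=camera('top'),camera('side')
for u,v in((254,187),(281,184)): print('flange top',onz(T,u,v,.06)[:2])
print('port',onz(T,350,190,.115))
P=onz(T,350,190,.115); print(proj(S,P))
for u,v in((254,187),(281,184)): print(proj(S,onz(T,u,v,.06)))
E
```

```text
flange top [0.53572268 0.2162089 ]
flange top [0.54871821 0.11566176]
port [ 0.52581471 -0.13859343  0.115     ]
[321.84886974 179.92356046]
[305.02994306 271.62351358]
[304.5719422  244.60751988]
```

View pics/crop1.png

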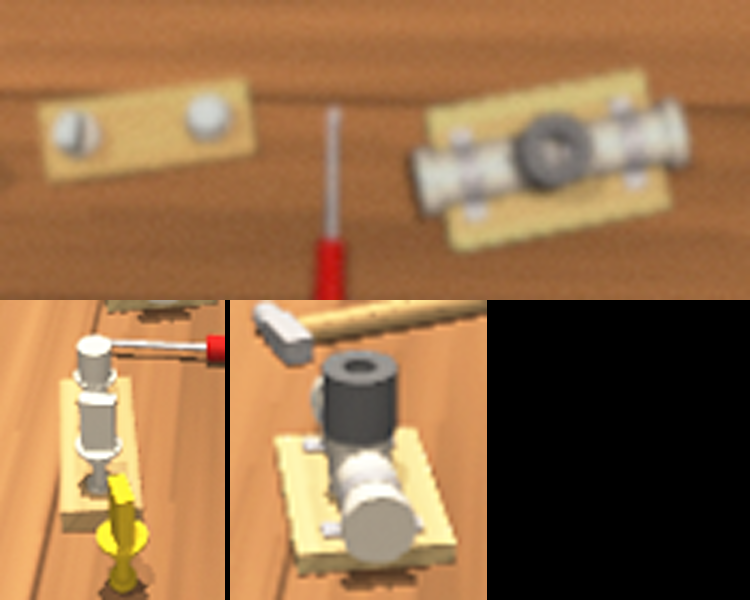

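The enlarged crop settles which plug to use. The grooved plug with the flat tab is the left one in the top view at about (255,187), or (303,265) in the side view; its thin neck shows below the flange. The round-knobbed smooth plug at (281,184) is the decoy, and the yellow one at (233,194) is not meant. The white tee's port is at about (350,190) in the top view. Next I'll refine the positions with masks.

```bash
python3 - <<'E'
from h import *
T,S=camera('top'),camera('side')
def mask(c,box,f):
    u0,u1,v0,v1=box; hsv=cv2.cvtColor(c['pixels'][v0:v1,u0:u1],cv2.COLOR_RGB2HSV).astype(int)
    m=f(hsv).astype(np.uint8); n,l,st,ce=cv2.connectedComponentsWithStats(m); i=1+np.argmax(st[1:,4])
    return (l==i),ce[i]+[u0,v0],st[i]+[u0,v0,0,0,0]
m,c,st=mask(T,(246,265,176,198),lambda h:(h[...,1]<75)&(h[...,2]>90)); print('plug top',c,st,onz(T,*c,.065))
m,c2,st=mask(T,(332,370,172,208),lambda h:(h[...,2]<125)&(h[...,1]<80)); print('port top',c2,st,onz(T,*c2,.115)); 
P=onz(T,*c2,.115); print('port in side',proj(S,P))
m,c3,st=mask(S,(305,336,170,215),lambda h:(h[...,2]<140)&(h[...,1]<80)); print('port side',c3,st)
m,c4,st=mask(S,(290,318,250,290),lambda h:(h[...,1]<60)&(h[...,2]>100)); print('plug side',c4,st)
for v in range(m.shape[0]): print(v+250,''.join('#' if x else '.' for x in m[v]))
# tab front-top edge from side view
a,b=onz(S,296.8,258.3,.099),onz(S,308.6,256.6,.099); print('edge',a,b)
# side: port hole centre, flange centre
print('port from side',onz(S,320.3,180.7,.115))
for n,(u0,u1,v0,v1) in {'rackT':(242,296,172,200)}.items():
    m,_,_=mask(T,(u0,u1,v0,v1),lambda h:(h[...,2]>150)); ys,xs=np.nonzero(m); print(cv2.minAreaRect(np.c_[xs+u0,ys+v0].astype(np.float32)))
    for q in cv2.boxPoints(cv2.minAreaRect(np.c_[xs+u0,ys+v0].astype(np.float32))): print(onz(T,*q,.02))
E
```

```text
plug top [254.62857143 186.04285714] [250 182  10   9  70] [0.53888529 0.21334979 0.065     ]
port top [349.2300885  190.69026549] [343 184  14  14 113] [ 0.5232573  -0.13583601  0.115     ]
port in side [322.63431177 180.35042116]
port side [319.03914591 191.42348754] [311 182  18  24 281]
plug side [301.94195251 266.63852243] [295 250  16  39 379]
250 .....##############.........
251 .....#############..........
252 ......###########...........
253 .......#########............
254 ........#######.............
255 ........#######.............
256 ......############..........
257 ......#############.........
258 ......############..........
259 .......###########..........
260 .......###########..........
261 .......###########..........
262 .......###########..........
263 .......###########..........
264 .......###########..........
265 .......###########..........
266 .......###########..........
267 .......###########..........
268 .......###########..........
269 .......###########..........
270 .......############.........
271 .....###############........
272 .....#############
[... 176 characters left out ...]
278 .........#######............
279 ...........####.............
280 ...........####.............
281 ............###.............
282 ............###.............
283 ...........####.............
284 ..........#####.............
285 .........######.............
286 ..........#####.............
287 ..........#####.............
288 ..........#####.............
289 ............................
edge [0.55213443 0.22038352 0.099     ] [0.52751093 0.21248087 0.099     ]
port from side [ 0.52999465 -0.13292563  0.115     ]
((268.5, 185.5), (27.0, 53.0), 90.0)
[0.59613158 0.26855715 0.02      ]
[0.59962505 0.06602568 0.02      ]
[0.49624692 0.06389236 0.02      ]
[0.49274233 0.26555242 0.02      ]
```

```bash
cat >> h.py <<'E'
def delta(P,yaw=None):
    "rows' mm and rz to bring the TCP to P with tool y at world angle yaw (deg)"
    s=read_state(); R=cv2.Rodrigues(s['ee_rot'])[0]; print('t',s['clock'],'tcp',s['tcp_pos'].round(4),'F',s['contact_force'].round(1),'d mm',(R.T@(np.array(P)-s['tcp_pos'])*1e3).round(1),'tooly',np.degrees(np.arctan2(R[1,1],R[0,1])).round(1),'tilt',R[:2,2].round(4))
E
python3 -c "
from h import *
delta([.540,.212,.18])"
python3 -m handwheel '[{"dx":-443,"dy":-275,"dz":30,"rz":-0.56},{"dx":-443,"dy":-275,"dz":30,"rz":-0.56},{"dx":-443,"dy":-275,"dz":30,"rz":-0.56},{"dx":-443,"dy":-275,"dz":30,"rz":-0.56},{"dx":-443,"dy":-275,"dz":30,"rz":-0.56},{"dx":-443,"dy":-275,"dz":30,"rz":-0.56},{"dx":-443,"dy":-275,"dz":50,"rz":-0.56},{"dx":-443,"dy":-275,"dz":55,"rz":-0.56},{"dx":-443,"dy":-275,"dz":55,"rz":-0.56},{"dx":-443,"dy":-275,"dz":55,"rz":-0.56},{"dx":-443,"dy":-275,"dz":55,"rz":-0.56}]' 0.1
python3 - <<'E'
from h import *
delta([.540,.212,.18])
S=snap('side'); T=snap('top')
a=cv2.resize(S['pixels'][190:300,250:350,::-1],None,fx=5,fy=5,interpolation=cv2.INTER_CUBIC)
b=cv2.resize(T['pixels'][160:220,225:285,::-1],None,fx=5,fy=5,interpolation=cv2.INTER_CUBIC)
o=np.zeros((550,800,3),np.uint8);o[:,:500]=a;o[:300,500:]=b;cv2.imwrite('pics/c2.png',o)
p=read_state()['tcp_pos']; print('tcp side',proj(S,p),'tip',proj(S,p-[0,0,.008]))
E
```

```text
t 0.3 tcp [0.2092 0.6152 0.2344] F [ 0.3 -0.4 -0.8] d mm [-443.  -275.2   54.5] tooly 71.2 tilt [-0.0003 -0.0006]
t 0.3 tcp [0.2092 0.6152 0.2344] F [ 0.3 -0.4 -0.8] d mm [-443.  -275.2   54.5] tooly 71.2 tilt [-0.0003 -0.0006]
tcp side [596.32665169 421.62789847] tip [593.24030622 426.51844247]schema error: expected keys dx, dy, dz, rx, ry, rz
```

View pics/c2.png

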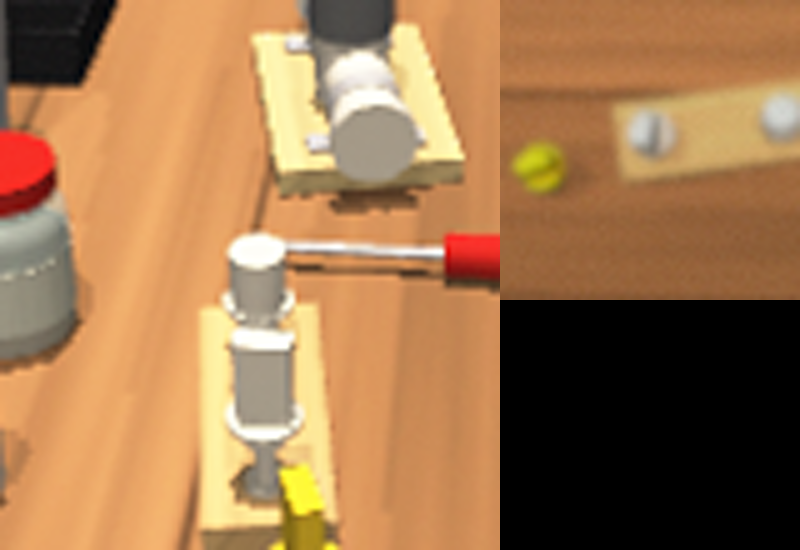

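The side crop shows the tab's top face, with its front edge from about (296.0,258.6) to (308.2,259.6). The move was refused because every row needs all six keys.

```bash
python3 - <<'E'
from h import *
S=snap('side'); 
for l,r in(((296.0,258.6),(308.2,259.6)),((296.6,255.2),(307.6,256.6))):
    a,b=onz(S,*l,.099),onz(S,*r,.099); d=a-b; print(a,b,np.linalg.norm(d),np.degrees(np.arctan2(d[1],d[0])))
E
Z='"rx":0,"ry":0'
python3 -m handwheel '[{"dx":-443,"dy":-275,"dz":30,"rx":0,"ry":0,"rz":-0.50},{"dx":-443,"dy":-275,"dz":30,"rx":0,"ry":0,"rz":-0.50},{"dx":-443,"dy":-275,"dz":30,"rx":0,"ry":0,"rz":-0.50},{"dx":-443,"dy":-275,"dz":30,"rx":0,"ry":0,"rz":-0.50},{"dx":-443,"dy":-275,"dz":30,"rx":0,"ry":0,"rz":-0.50},{"dx":-443,"dy":-275,"dz":30,"rx":0,"ry":0,"rz":-0.50},{"dx":-443,"dy":-275,"dz":50,"rx":0,"ry":0,"rz":-0.50},{"dx":-443,"dy":-275,"dz":55,"rx":0,"ry":0,"rz":-0.50},{"dx":-443,"dy":-275,"dz":55,"rx":0,"ry":0,"rz":-0.50},{"dx":-443,"dy":-275,"dz":55,"rx":0,"ry":0,"rz":-0.50},{"dx":-443,"dy":-275,"dz":55,"rx":0,"ry":0,"rz":-0.50}]' 0.1
python3 - <<'E'
from h import *
delta([.540,.212,.18])
S=snap('side')
cv2.imwrite('pics/c3.png',cv2.resize(S['pixels'][190:300,240:360,::-1],None,fx=5,fy=5,interpolation=cv2.INTER_CUBIC))
s=read_state();p=s['tcp_pos'];R=cv2.Rodrigues(s['ee_rot'])[0]; print('tip',proj(S,p+R[:,2]*.008),s['opening'])
E
```

```text
[0.55370402 0.22154782 0.099     ] [0.52723521 0.22286846 0.099     ] 0.02650173012744708 -2.8563696954173157
[0.55405453 0.20966304 0.099     ] [0.5296657  0.21265345 0.099     ] 0.02457147212277157 -6.990355549180429
clock: 1.82
tcp_pos: [0.5393, 0.2141, 0.18]
ee_rot: [0.273, -3.13, -0.002]
contact_force: [0.1, 1.4, 0.1]
opening: 0.0412
gripper_force: 0.0
t 1.825 tcp [0.5393 0.2141 0.18  ] F [0.1 1.4 0.1] d mm [-0.3 -2.2  0. ] tooly 100.0 tilt [-0.0003  0.0012]
tip [302.23254113 228.49412873] 0.04139678940017414
```

View pics/c3.png

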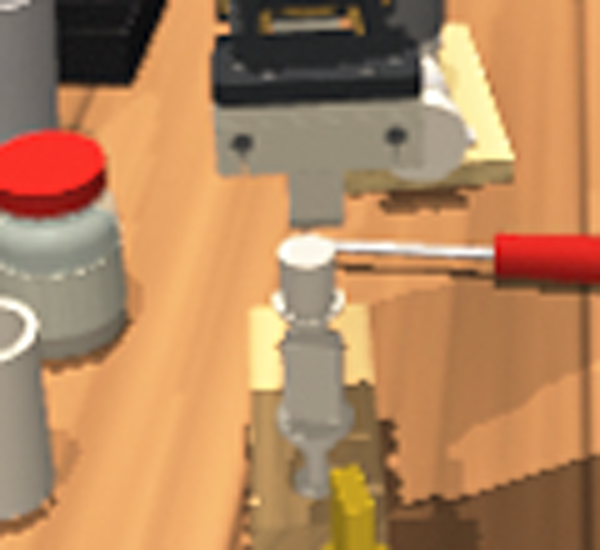

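```bash
python3 -m handwheel '[{"dx":0,"dy":0,"dz":50,"rx":0,"ry":0,"rz":0.12},{"dx":0,"dy":0,"dz":85,"rx":0,"ry":0,"rz":0.12},{"dx":0,"dy":0,"dz":100,"rx":0,"ry":0,"rz":0.12},{"dx":0,"dy":0,"dz":108,"rx":0,"ry":0,"rz":0.12},{"dx":0,"dy":0,"dz":108,"rx":0,"ry":0,"rz":0.12}]'
python3 - <<'E'
from h import *
delta([.540,.2145,.072])
S=snap('side');T=snap('top')
a=cv2.resize(S['pixels'][220:310,250:350,::-1],None,fx=6,fy=6,interpolation=cv2.INTER_CUBIC)
cv2.imwrite('pics/c4.png',a)
E
```

```text
clock: 2.5
tcp_pos: [0.5404, 0.2132, 0.0723]
ee_rot: [-0.083, 3.14, 0.001]
contact_force: [-0.4, -0.0, 0.2]
opening: 0.0412
gripper_force: 0.0
t 2.5 tcp [0.5404 0.2132 0.0723] F [-0.4 -0.   0.2] d mm [0.3 1.3 0.3] tooly 93.0 tilt [0.0007 0.0006]
```

View pics/c4.png

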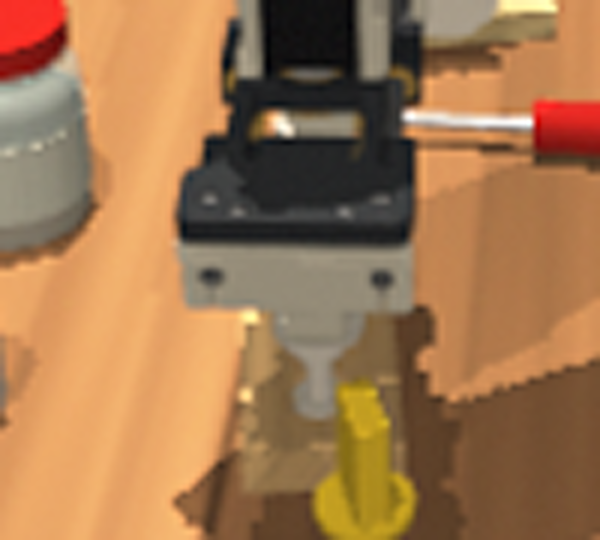

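The fingers straddle the tab with no contact. The flange centre is at about (317,325) in the crop, below the fingers. Closing now.

```bash
python3 -m handwheel '[{"dx":0,"dy":0,"dz":0,"rx":0,"ry":0,"rz":0},{"dx":0,"dy":0,"dz":0,"rx":0,"ry":0,"rz":0},{"dx":0,"dy":0,"dz":0,"rx":0,"ry":0,"rz":0},{"dx":0,"dy":0,"dz":0,"rx":0,"ry":0,"rz":0},{"dx":0,"dy":0,"dz":0,"rx":0,"ry":0,"rz":0},{"dx":0,"dy":0,"dz":0,"rx":0,"ry":0,"rz":0}]' 1
python3 -m handwheel '[{"dx":0,"dy":0,"dz":-10,"rx":0,"ry":0,"rz":0},{"dx":0,"dy":0,"dz":-30,"rx":0,"ry":0,"rz":0},{"dx":0,"dy":0,"dz":-80,"rx":0,"ry":0,"rz":0},{"dx":0,"dy":0,"dz":-130,"rx":0,"ry":0,"rz":0},{"dx":0,"dy":0,"dz":-150,"rx":0,"ry":0,"rz":0},{"dx":0,"dy":0,"dz":-150,"rx":0,"ry":0,"rz":0}]'
python3 - <<'E'
from h import *
# above port: nose 25 mm over the rim: TCP = nose + .073 -.011 (+grasp offset)
delta([.528,-.137,.220])
E
```

```text
clock: 3.35
tcp_pos: [0.5403, 0.2125, 0.0719]
ee_rot: [-0.082, 3.14, 0.0]
contact_force: [0.1, 1.1, 2.9]
opening: 0.0118
gripper_force: 30.0
clock: 4.1
tcp_pos: [0.5415, 0.2129, 0.225]
ee_rot: [-0.082, 3.135, 0.002]
contact_force: [0.4, -0.0, -0.4]
opening: 0.0117
gripper_force: 30.0
t 4.1 tcp [0.5415 0.2129 0.225 ] F [ 0.4 -0.  -0.4] d mm [  31.7 -348.7    4.4] tooly 93.0 tilt [0.0052 0.0015]
```

```bash
python3 -m handwheel '[{"dx":5,"dy":-50,"dz":0,"rx":0,"ry":0,"rz":0},{"dx":11,"dy":-110,"dz":0,"rx":0,"ry":0,"rz":0},{"dx":17,"dy":-170,"dz":0,"rx":0,"ry":0,"rz":0},{"dx":22,"dy":-230,"dz":0,"rx":0,"ry":0,"rz":0},{"dx":27,"dy":-290,"dz":0,"rx":0,"ry":0,"rz":0},{"dx":31,"dy":-330,"dz":0,"rx":0,"ry":0,"rz":0},{"dx":31,"dy":-345,"dz":5,"rx":0,"ry":0,"rz":0},{"dx":31,"dy":-348,"dz":12,"rx":0,"ry":0,"rz":0},{"dx":31,"dy":-348,"dz":17,"rx":0,"ry":0,"rz":0},{"dx":31,"dy":-348,"dz":17,"rx":0,"ry":0,"rz":0}]'
python3 - <<'E'
from h import *
delta([.528,-.137,.220])
S=snap('side');T=snap('top')
a=cv2.resize(S['pixels'][120:220,285:355,::-1],None,fx=6,fy=6,interpolation=cv2.INTER_CUBIC)
b=cv2.resize(T['pixels'][160:220,320:380,::-1],None,fx=6,fy=6,interpolation=cv2.INTER_CUBIC)
o=np.zeros((600,790,3),np.uint8);o[:,:420]=a;o[:360,430:]=b;cv2.imwrite('pics/c5.png',o)
p=read_state()['tcp_pos']; n=p-[0,0,.064]
print('nose',n,proj(S,n),'flange',proj(S,n+[0,0,.047]),'rim',proj(S,[n[0],n[1],.115]), [proj(S,[n[0]+d,n[1]+e,.115])for d,e in((.01,0),(0,.01))])
E
```

```text
clock: 5.35
tcp_pos: [0.5271, -0.1344, 0.2039]
ee_rot: [0.087, -3.139, -0.002]
contact_force: [0.1, 0.2, -0.6]
opening: 0.0118
gripper_force: 30.0
t 5.35 tcp [ 0.5271 -0.1344  0.2039] F [ 0.1  0.2 -0.6] d mm [ -0.7  -2.6 -16.1] tooly 93.2 tilt [-0.0015  0.0012]
nose [ 0.5275929  -0.13518804  0.14065122] [321.15663788 172.52440757] flange [321.13999858 157.61304872] rim [321.16542304 180.39725795] [array([317.81861217, 180.28845184]), array([320.89995439, 181.86062155])]
```

View pics/c5.png

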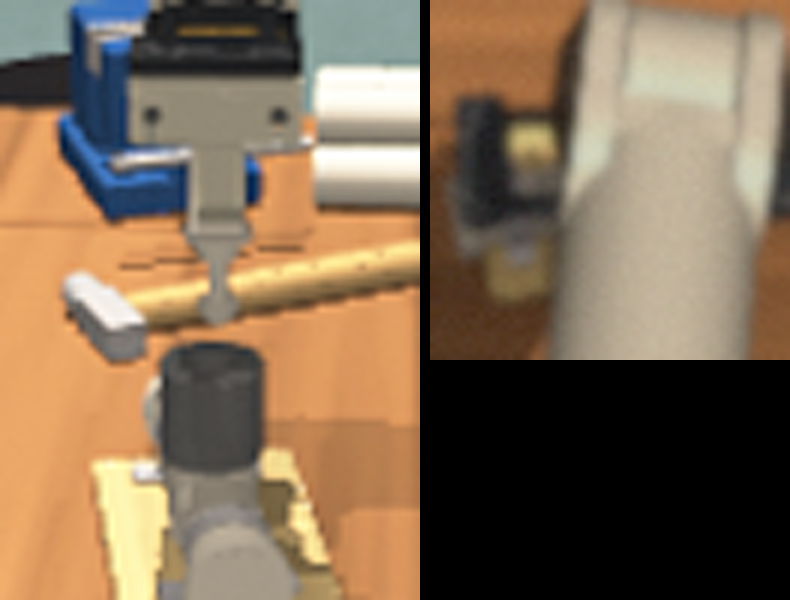

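The side crop shows the nose at about (219,310) and the port's rim spanning 161 to 265, so its centre is about 213. The plug is roughly 1 px too far right, meaning it needs about 3 mm more x. I'll get sub-pixel edges.

```bash
python3 - <<'E'
from h import *
s=read_state(); n=s['tcp_pos']-[0,0,.064]
cs=[camera('side') for _ in range(4)]; S=cs[0]
g=np.mean([cv2.cvtColor(c['pixels'],cv2.COLOR_RGB2GRAY) for c in cs],0)
sat=np.mean([cv2.cvtColor(c['pixels'],cv2.COLOR_RGB2HSV)[...,1] for c in cs],0)
def edges(p,u0,th):  # outer sub-pixel crossings of saturation th
    b=p<th; i=np.nonzero(b)[0]; l,r=i[0],i[-1]
    return u0+l-(th-p[l])/(p[l-1]-p[l]), u0+r+(th-p[r])/(p[r+1]-p[r])
for v in range(182,196,3):
    e=edges(sat[v,306:336],306,90); print('port',v,np.round(e,2),np.mean(e).round(2))
for v in (160,163,166,169,171):
    e=edges(sat[v,313:330],313,90); print('plug',v,np.round(e,2),np.mean(e).round(2))
print('sat col',sat[172:190,318:322].mean(1).round().astype(int)); print('gray col',g[172:190,318:322].mean(1).round().astype(int))
for y in(-.140,-.136,-.132): print(y,[proj(S,[.529,y+d,.115])[1].round(2) for d in(-.027,-.0115,0,.0115,.027)])
print(n,[proj(S,n+[0,0,z])[0].round(2) for z in(0,.012,.025)],[proj(S,[x,-.136,.105])[0].round(2) for x in(.525,.53,.535)])
E
```

```text
port 182 [310.92 328.26] 319.59
port 185 [308.81 328.13] 318.47
port 188 [308.32 328.1 ] 318.21
port 191 [309.02 328.22] 318.62
port 194 [311.01 328.11] 319.56
plug 160 [316.44 324.42] 320.43
plug 163 [318.81 322.33] 320.57
plug 166 [319.22 322.01] 320.62
plug 169 [317.44 324.16] 320.8
plug 171 [317.46 324.2 ] 320.83
sat col [ 49  96 152 150 145  23   9  15  18  18  17  16  16  18  18  18  17  17]
gray col [123 101 125 161 144  56  63  71  71  69  67  72  74  72  72  72  72  72]
-0.14 [np.float64(175.88), np.float64(178.05), np.float64(179.69), np.float64(181.36), np.float64(183.66)]
-0.136 [np.float64(176.43), np.float64(178.61), np.float64(180.26), np.float64(181.95), np.float64(184.26)]
-0.132 [np.float64(176.99), np.float64(179.18), np.float64(180.85), np.float64(182.54), np.float64(184.87)]
[ 0.5275929  -0.13518804  0.14065122] [np.float64(321.16), np.float64(321.15), np.float64(321.15)] [np.float64(322.05), np.float64(320.39), np.float64(318.72)]
```

```bash
python3 -m handwheel '[{"dx":-3.5,"dy":0,"dz":10,"rx":0,"ry":0,"rz":0},{"dx":-3.5,"dy":0,"dz":20,"rx":0,"ry":0,"rz":0},{"dx":-3.5,"dy":0,"dz":25,"rx":0,"ry":0,"rz":0},{"dx":-3.5,"dy":0,"dz":28,"rx":0,"ry":0,"rz":0},{"dx":-3.5,"dy":0,"dz":28,"rx":0,"ry":0,"rz":0}]'; python3 -m handwheel '[{"dx":0,"dy":0,"dz":1,"rx":0,"ry":0,"rz":0},{"dx":0,"dy":0,"dz":2,"rx":0,"ry":0,"rz":0},{"dx":0,"dy":0,"dz":3,"rx":0,"ry":0,"rz":0},{"dx":0,"dy":0,"dz":3,"rx":0,"ry":0,"rz":0}]'
```

```text
clock: 6.28
tcp_pos: [0.5307, -0.1366, 0.1765]
ee_rot: [0.082, -3.14, -0.0]
contact_force: [0.2, 1.0, -0.2]
opening: 0.0116
gripper_force: 30.0
clock: 6.78
tcp_pos: [0.5313, -0.1372, 0.1743]
ee_rot: [-0.081, 3.139, -0.001]
contact_force: [-0.8, -1.8, 4.7]
opening: 0.0115
gripper_force: 30.0
```

```bash
python3 -m handwheel '[{"dx":0.4,"dy":-1.2,"dz":-0.5,"rx":0,"ry":0,"rz":0},{"dx":0.4,"dy":-1.2,"dz":0,"rx":0,"ry":0,"rz":0},{"dx":0.4,"dy":-1.2,"dz":0,"rx":0,"ry":0,"rz":0}]';  python3 -m handwheel '[{"dx":0,"dy":0,"dz":1,"rx":0,"ry":0,"rz":0},{"dx":0,"dy":0,"dz":1,"rx":0,"ry":0,"rz":0}]'
```

```text
clock: 7.15
tcp_pos: [0.5306, -0.1378, 0.1738]
ee_rot: [-0.082, 3.14, -0.0]
contact_force: [0.3, -1.9, 2.9]
opening: 0.0117
gripper_force: 30.0
clock: 7.4
tcp_pos: [0.5308, -0.1382, 0.1731]
ee_rot: [-0.082, 3.14, -0.001]
contact_force: [0.3, -1.9, 5.8]
opening: 0.0117
gripper_force: 30.0
```

```bash
python3 -m handwheel '[{"dx":0,"dy":-1.5,"dz":0,"rx":0,"ry":0,"rz":0},{"dx":0,"dy":-1.5,"dz":0,"rx":0,"ry":0,"rz":0}]';  python3 -m handwheel '[{"dx":0,"dy":-1,"dz":1,"rx":0,"ry":0,"rz":0},{"dx":0,"dy":-1,"dz":1.5,"rx":0,"ry":0,"rz":0},{"dx":0,"dy":-1,"dz":1.5,"rx":0,"ry":0,"rz":0}]'
```

```text
clock: 7.65
tcp_pos: [0.5303, -0.1392, 0.1722]
ee_rot: [0.082, -3.14, -0.0]
contact_force: [0.6, -1.0, 0.2]
opening: 0.0118
gripper_force: 30.0
clock: 8.02
tcp_pos: [0.5303, -0.1399, 0.1708]
ee_rot: [0.082, -3.14, -0.001]
contact_force: [-1.3, 0.6, -0.9]
opening: 0.012
gripper_force: 30.0
```

```bash
python3 -m handwheel '[{"dx":0,"dy":0,"dz":1.5,"rx":0,"ry":0,"rz":0},{"dx":0,"dy":0,"dz":3,"rx":0,"ry":0,"rz":0},{"dx":0,"dy":0,"dz":3,"rx":0,"ry":0,"rz":0}]';  python3 -m handwheel '[{"dx":0,"dy":0,"dz":1.5,"rx":0,"ry":0,"rz":0},{"dx":0,"dy":0,"dz":3,"rx":0,"ry":0,"rz":0},{"dx":0,"dy":0,"dz":3,"rx":0,"ry":0,"rz":0}]'
```

```text
clock: 8.4
tcp_pos: [0.5304, -0.1402, 0.168]
ee_rot: [0.082, -3.14, -0.0]
contact_force: [-0.4, 0.6, -0.5]
opening: 0.0114
gripper_force: 30.0
clock: 8.78
tcp_pos: [0.5305, -0.1402, 0.165]
ee_rot: [0.082, -3.14, -0.0]
contact_force: [-0.5, 1.0, -0.3]
opening: 0.012
gripper_force: 30.0
```

```bash
for i in 1 2; do python3 -m handwheel '[{"dx":0,"dy":0.1,"dz":1.5,"rx":0,"ry":0,"rz":0},{"dx":0,"dy":0.2,"dz":3,"rx":0,"ry":0,"rz":0},{"dx":0,"dy":0.2,"dz":4.5,"rx":0,"ry":0,"rz":0},{"dx":0,"dy":0.2,"dz":5,"rx":0,"ry":0,"rz":0},{"dx":0,"dy":0.2,"dz":5,"rx":0,"ry":0,"rz":0}]' | grep -E 'clock|tcp|contact'; done
```

```text
clock: 9.4
tcp_pos: [0.5307, -0.1403, 0.1603]
contact_force: [-0.2, -0.1, 0.5]
clock: 10.02
tcp_pos: [0.5316, -0.1403, 0.1564]
contact_force: [-0.7, -0.5, 7.1]
```

```bash
for i in 1 2 3; do python3 -m handwheel '[{"dx":0,"dy":0,"dz":1.5,"rx":0,"ry":0,"rz":0},{"dx":0,"dy":0,"dz":3,"rx":0,"ry":0,"rz":0},{"dx":0,"dy":0,"dz":4.5,"rx":0,"ry":0,"rz":0},{"dx":0,"dy":0,"dz":5,"rx":0,"ry":0,"rz":0},{"dx":0,"dy":0,"dz":5,"rx":0,"ry":0,"rz":0}]' | grep -E 'clock|tcp|contact|open'; done
```

```text
clock: 10.65
tcp_pos: [0.5299, -0.1396, 0.149]
contact_force: [2.8, -0.3, -10.3]
opening: 0.0119
clock: 11.28
tcp_pos: [0.5302, -0.1399, 0.1454]
contact_force: [-1.9, -0.1, -3.6]
opening: 0.0121
clock: 11.9
tcp_pos: [0.5307, -0.1399, 0.1402]
contact_force: [-0.1, -0.4, -0.3]
opening: 0.0121
```

```bash
python3 -m handwheel '[{"dx":0,"dy":0,"dz":1.5,"rx":0,"ry":0,"rz":0},{"dx":0,"dy":0,"dz":3,"rx":0,"ry":0,"rz":0},{"dx":0,"dy":0,"dz":4,"rx":0,"ry":0,"rz":0},{"dx":0,"dy":0,"dz":4,"rx":0,"ry":0,"rz":0}]' | grep -E 'clock|tcp|contact|open'; for i in 1 2 ; do python3 -m handwheel '[{"dx":0,"dy":0,"dz":0.7,"rx":0,"ry":0,"rz":0},{"dx":0,"dy":0,"dz":1.3,"rx":0,"ry":0,"rz":0},{"dx":0,"dy":0,"dz":1.3,"rx":0,"ry":0,"rz":0}]' | grep -E 'tcp|contact|open'; done
```

```text
clock: 12.4
tcp_pos: [0.5305, -0.1399, 0.1361]
contact_force: [0.4, -0.6, 0.6]
opening: 0.012
tcp_pos: [0.5306, -0.1398, 0.1349]
contact_force: [-0.5, -1.0, -0.4]
opening: 0.012
tcp_pos: [0.5306, -0.1399, 0.1339]
contact_force: [-1.8, -0.2, 3.5]
opening: 0.0118
```

```bash
for i in 1 2 ; do python3 -m handwheel '[{"dx":0,"dy":0,"dz":0.5,"rx":0,"ry":0,"rz":0},{"dx":0,"dy":0,"dz":1,"rx":0,"ry":0,"rz":0},{"dx":0,"dy":0,"dz":1,"rx":0,"ry":0,"rz":0}]' | grep -E 'tcp|contact|open'; done
```

```text
tcp_pos: [0.5307, -0.1399, 0.1338]
contact_force: [-5.1, 0.6, 10.6]
opening: 0.0118
tcp_pos: [0.5307, -0.1399, 0.1338]
contact_force: [-6.6, 1.1, 19.3]
opening: 0.0118
```

Hard stop at TCP z 0.1338, as expected for home. Now I'll relax the press and feel upward for the bite.

```bash
for i in 1 2 ; do python3 -m handwheel '[{"dx":0,"dy":0,"dz":-0.7,"rx":0,"ry":0,"rz":0},{"dx":0,"dy":0,"dz":-1.4,"rx":0,"ry":0,"rz":0},{"dx":0,"dy":0,"dz":-2,"rx":0,"ry":0,"rz":0},{"dx":0,"dy":0,"dz":-2,"rx":0,"ry":0,"rz":0}]' | grep -E 'clock|tcp|contact|open'; done
```

```text
clock: 14.4
tcp_pos: [0.5306, -0.1399, 0.1339]
contact_force: [-1.9, -0.0, 5.6]
opening: 0.0118
clock: 14.9
tcp_pos: [0.5305, -0.1398, 0.1354]
contact_force: [0.2, -0.4, -1.1]
opening: 0.0118
```

```bash
for i in 1 2 ; do python3 -m handwheel '[{"dx":0,"dy":0,"dz":-0.7,"rx":0,"ry":0,"rz":0},{"dx":0,"dy":0,"dz":-1.4,"rx":0,"ry":0,"rz":0},{"dx":0,"dy":0,"dz":-1.8,"rx":0,"ry":0,"rz":0},{"dx":0,"dy":0,"dz":-1.8,"rx":0,"ry":0,"rz":0}]' | grep -E 'clock|tcp|contact|open'; done
```

```text
clock: 15.4
tcp_pos: [0.5307, -0.1398, 0.1375]
contact_force: [-0.6, -0.8, -0.1]
opening: 0.0118
clock: 15.9
tcp_pos: [0.5306, -0.1398, 0.1393]
contact_force: [0.1, -0.3, 0.3]
opening: 0.0117
```

```bash
for i in 1 2 ; do python3 -m handwheel '[{"dx":0,"dy":0,"dz":-0.7,"rx":0,"ry":0,"rz":0},{"dx":0,"dy":0,"dz":-1.4,"rx":0,"ry":0,"rz":0},{"dx":0,"dy":0,"dz":-1.8,"rx":0,"ry":0,"rz":0},{"dx":0,"dy":0,"dz":-1.8,"rx":0,"ry":0,"rz":0}]' | grep -E 'clock|tcp|contact|open'; done
```

```text
clock: 16.4
tcp_pos: [0.5306, -0.1398, 0.141]
contact_force: [0.3, -0.9, -1.3]
opening: 0.0121
clock: 16.9
tcp_pos: [0.5306, -0.1398, 0.1429]
contact_force: [0.5, 0.4, 0.6]
opening: 0.0119
```

```bash
for i in 1 2 ; do python3 -m handwheel '[{"dx":0,"dy":0,"dz":-0.7,"rx":0,"ry":0,"rz":0},{"dx":0,"dy":0,"dz":-1.4,"rx":0,"ry":0,"rz":0},{"dx":0,"dy":0,"dz":-1.8,"rx":0,"ry":0,"rz":0},{"dx":0,"dy":0,"dz":-1.8,"rx":0,"ry":0,"rz":0}]' | grep -E 'clock|tcp|contact|open'; done
```

```text
clock: 17.4
tcp_pos: [0.5306, -0.1399, 0.1447]
contact_force: [-0.2, -1.0, -0.2]
opening: 0.0121
clock: 17.9
tcp_pos: [0.5304, -0.1398, 0.1459]
contact_force: [1.8, -0.1, -6.6]
opening: 0.0118
```

Bite felt at about 11.5 mm.

```bash
python3 -m handwheel '[{"dx":0,"dy":0,"dz":-0.6,"rx":0,"ry":0,"rz":0},{"dx":0,"dy":0,"dz":-1.2,"rx":0,"ry":0,"rz":0},{"dx":0,"dy":0,"dz":-1.2,"rx":0,"ry":0,"rz":0}]' | grep -E 'clock|tcp|contact|open';python3 -c "
from h import *
for i in range(3): camera('top');s=read_state();print(s['clock'],s['contact_force'].round(1),s['tcp_pos'].round(4))"
```

```text
clock: 18.27
tcp_pos: [0.5303, -0.1398, 0.1469]
contact_force: [3.7, -0.6, -13.7]
opening: 0.0119
18.325 [  4.1  -1.2 -14.8] [ 0.5303 -0.1398  0.1469]
18.375 [  3.6  -0.4 -14.7] [ 0.5303 -0.1398  0.147 ]
18.425 [  3.4  -0.1 -14.5] [ 0.5303 -0.1398  0.1471]
```

Steady at about 14.7 N; holding.

```bash
for i in 1 2 3; do python3 -m handwheel '[{"dx":0,"dy":0,"dz":0,"rx":0,"ry":0,"rz":0},{"dx":0,"dy":0,"dz":0,"rx":0,"ry":0,"rz":0},{"dx":0,"dy":0,"dz":0,"rx":0,"ry":0,"rz":0},{"dx":0,"dy":0,"dz":0,"rx":0,"ry":0,"rz":0},{"dx":0,"dy":0,"dz":0,"rx":0,"ry":0,"rz":0},{"dx":0,"dy":0,"dz":0,"rx":0,"ry":0,"rz":0}]' | grep -E 'clock|tcp|contact'; done
```

```text
clock: 19.18
tcp_pos: [0.5304, -0.1398, 0.1474]
contact_force: [2.7, -2.3, -17.5]
clock: 19.92
tcp_pos: [0.5304, -0.1398, 0.1475]
contact_force: [2.0, -1.0, -18.2]
clock: 20.68
tcp_pos: [0.5304, -0.1399, 0.1475]
contact_force: [1.4, -1.1, -19.3]
```

The force crept up to 18–19 N, so I'll ease off slightly and hold again.

```bash
python3 -m handwheel '[{"dx":0,"dy":0,"dz":0.6,"rx":0,"ry":0,"rz":0},{"dx":0,"dy":0,"dz":0.6,"rx":0,"ry":0,"rz":0},{"dx":0,"dy":0,"dz":0.6,"rx":0,"ry":0,"rz":0}]' | grep -E 'clock|tcp|contact';python3 -c "
from h import *
for i in range(3): camera('top');s=read_state();print(s['clock'],s['contact_force'].round(1),s['tcp_pos'].round(4))"
```

```text
clock: 21.05
tcp_pos: [0.5305, -0.1398, 0.1471]
contact_force: [0.9, -0.6, -15.6]
21.1 [  1.   -0.4 -15.2] [ 0.5305 -0.1398  0.1471]
21.15 [  1.1  -0.4 -15.2] [ 0.5306 -0.1398  0.1471]
21.2 [  1.    0.  -14.9] [ 0.5306 -0.1398  0.1471]
```

```bash
for i in 1 2 3; do python3 -m handwheel '[{"dx":0,"dy":0,"dz":0,"rx":0,"ry":0,"rz":0},{"dx":0,"dy":0,"dz":0,"rx":0,"ry":0,"rz":0},{"dx":0,"dy":0,"dz":0,"rx":0,"ry":0,"rz":0},{"dx":0,"dy":0,"dz":0,"rx":0,"ry":0,"rz":0},{"dx":0,"dy":0,"dz":0,"rx":0,"ry":0,"rz":0},{"dx":0,"dy":0,"dz":0,"rx":0,"ry":0,"rz":0}]' | grep -E 'clock|tcp|contact'; done
```

```text
clock: 21.95
tcp_pos: [0.5306, -0.1398, 0.147]
contact_force: [0.4, -0.4, -15.0]
clock: 22.7
tcp_pos: [0.5306, -0.1398, 0.147]
contact_force: [0.5, -0.8, -15.4]
clock: 23.45
tcp_pos: [0.5306, -0.1399, 0.147]
contact_force: [0.8, -1.1, -14.3]
```

Held about 2.4 s at 15 N. Now lowering it back home.

```bash
python3 -m handwheel '[{"dx":0,"dy":0,"dz":2,"rx":0,"ry":0,"rz":0},{"dx":0,"dy":0,"dz":4,"rx":0,"ry":0,"rz":0},{"dx":0,"dy":0,"dz":6,"rx":0,"ry":0,"rz":0},{"dx":0,"dy":0,"dz":8,"rx":0,"ry":0,"rz":0},{"dx":0,"dy":0,"dz":10,"rx":0,"ry":0,"rz":0},{"dx":0,"dy":0,"dz":12,"rx":0,"ry":0,"rz":0},{"dx":0,"dy":0,"dz":13,"rx":0,"ry":0,"rz":0},{"dx":0,"dy":0,"dz":13,"rx":0,"ry":0,"rz":0}]' | grep -E 'clock|tcp|contact'
python3 -m handwheel '[{"dx":0,"dy":0,"dz":0.6,"rx":0,"ry":0,"rz":0},{"dx":0,"dy":0,"dz":1.2,"rx":0,"ry":0,"rz":0},{"dx":0,"dy":0,"dz":1.2,"rx":0,"ry":0,"rz":0}]' | grep -E 'clock|tcp|contact'
```

```text
clock: 24.45
tcp_pos: [0.5307, -0.1399, 0.1339]
contact_force: [-0.2, 0.1, -0.0]
clock: 24.82
tcp_pos: [0.5307, -0.1399, 0.1339]
contact_force: [-2.3, 0.8, 7.9]
```

```bash
python3 -m handwheel '[{"dx":0,"dy":0,"dz":-0.7,"rx":0,"ry":0,"rz":0},{"dx":0,"dy":0,"dz":-0.7,"rx":0,"ry":0,"rz":0},{"dx":0,"dy":0,"dz":-0.7,"rx":0,"ry":0,"rz":0},{"dx":0,"dy":0,"dz":-0.7,"rx":0,"ry":0,"rz":0},{"dx":0,"dy":0,"dz":-0.7,"rx":0,"ry":0,"rz":0}]' 0.1
python3 -m handwheel '[{"dx":0,"dy":0,"dz":-10,"rx":0,"ry":0,"rz":0},{"dx":0,"dy":0,"dz":-30,"rx":0,"ry":0,"rz":0},{"dx":0,"dy":0,"dz":-70,"rx":0,"ry":0,"rz":0},{"dx":0,"dy":0,"dz":-110,"rx":0,"ry":0,"rz":0},{"dx":0,"dy":0,"dz":-120,"rx":0,"ry":0,"rz":0},{"dx":0,"dy":0,"dz":-120,"rx":0,"ry":0,"rz":0}]'
python3 - <<'E'
from h import *
S=snap('side')
cv2.imwrite('pics/c6.png',cv2.resize(S['pixels'][120:240,270:380,::-1],None,fx=5,fy=5,interpolation=cv2.INTER_CUBIC))
E
```

```text
clock: 25.45
tcp_pos: [0.5305, -0.1398, 0.1334]
ee_rot: [0.082, -3.14, -0.0]
contact_force: [-0.2, -0.4, -0.0]
opening: 0.0412
gripper_force: 0.0
clock: 26.2
tcp_pos: [0.5309, -0.1399, 0.2543]
ee_rot: [-0.082, 3.139, -0.001]
contact_force: [-0.2, -0.0, 0.2]
opening: 0.0414
gripper_force: 0.0
```

View pics/c6.png

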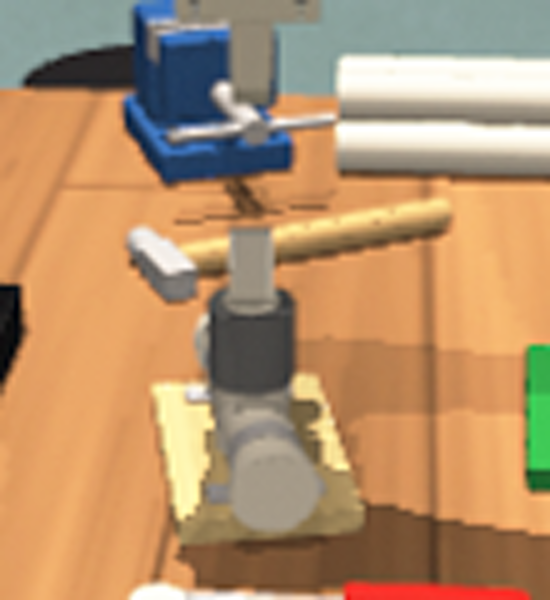

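The plug stands upright in the port: its tab is at (251,265) in the crop, the flange sits on the rim at about (251,300), and the gripper is clear above.

```bash
python3 -c "
from plant import close_job
print(close_job())"
```

```text
the job is handed in; nothing more can be done
None
```

The grooved plug is snapped into the white tee and back fully home and released, and the job is handed in; it held a 15 N tug for about 2.4 s, after a first hold that crept to about 19 N (below the 23 N limit).

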